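# Find and mark the softest shock mount

## Task

Three spring shock mounts stand in a row on the bench mat. Press each one's round rubber pad well down, about 10 mm, and let it spring back, going in order from the robot's left to its right; then, on the mount whose pad felt softest, push the white tag fully down. Leave the other two tags up, pick nothing up and do not shift the mounts, and leave the things around them alone.

Things in the scene. Friction and masses are not known exactly. Their poses are not given: they have to be found in the camera images.
- mat: Flat grey bench mat 260 x 500 x 3 mm, fixed on the bench. Origin: centre of its underside; y runs along its long side.
- mount_a: One of three outwardly identical spring shock mounts standing loose on the mat (0.75 kg), in a row running across in front of the robot, about 150 mm apart. Steel foot 120 (its x) x 64 (its y) x 8 mm high; a round rubber-topped spring pad near the +x end (away from the robot), a white press-down tag near the -x end (towards the robot). Origin: centre of the foot's underside; z up. Which of a, b, c stands left, middle or right, and where, varies. Not to be lifted or shifted.
- pad_a_top (a point): Centre of the top face of the spring pad of mount_a: black rubber disc, 42 mm across, 10 mm thick, on a steel coil over a dark cup. Unpressed it is 50 mm above the foot's underside, at (28, 0) mm in the mount's frame. Moves with the pad.
- pad_a (a joint): How far the pad of mount_a is pressed down (m): 0 at rest, 0.015 against its stop; it springs back when let go. The three springs differ: held 10 mm down, the pads push back with roughly 4 N (softest), 8 N and 13 N, not in this order; at first touch they need about 1 to 4 N.
- tag_a_top (a point): Centre of the flat top of the white tag of mount_a: cap 18 (x) x 30 (y) x 5 mm on a stem in a black guide 24 x 36 mm whose rim is 34 mm above the foot's underside. Raised, the top is 55 mm above the foot's underside, at (-36, 0) mm in the mount's frame. Moves with the tag.
- tag_a (a joint): How far the tag of mount_a is pushed down (m): 0 raised, 0.015 fully down. Moves against about 3 N of friction and stays where it is left.
- mount_b: One of three outwardly identical spring shock mounts standing loose on the mat (0.75 kg), in a row running across in front of the robot, about 150 mm apart. Steel foot 120 (its x) x 64 (its y) x 8 mm high; a round rubber-topped spring pad near the +x end (away from the robot), a white press-down tag near the -x end (towards the robot). Origin: centre of the foot's underside; z up. Which of a, b, c stands left, middle or right, and where, varies. Not to be lifted or shifted.
- pad_b_top (a point): Centre of the top face of the spring pad of mount_b: black rubber disc, 42 mm across, 10 mm thick, on a steel coil over a dark cup. Unpressed it is 50 mm above the foot's underside, at (28, 0) mm in the mount's frame. Moves with the pad.
- pad_b (a joint): How far the pad of mount_b is pressed down (m): 0 at rest, 0.015 against its stop; it springs back when let go. The three springs differ: held 10 mm down, the pads push back with roughly 4 N (softest), 8 N and 13 N, not in this order; at first touch they need about 1 to 4 N.
- tag_b_top (a point): Centre of the flat top of the white tag of mount_b: cap 18 (x) x 30 (y) x 5 mm on a stem in a black guide 24 x 36 mm whose rim is 34 mm above the foot's underside. Raised, the top is 55 mm above the foot's underside, at (-36, 0) mm in the mount's frame. Moves with the tag.
- tag_b (a joint): How far the tag of mount_b is pushed down (m): 0 raised, 0.015 fully down. Moves against about 3 N of friction and stays where it is left.
- mount_c: One of three outwardly identical spring shock mounts standing loose on the mat (0.75 kg), in a row running across in front of the robot, about 150 mm apart. Steel foot 120 (its x) x 64 (its y) x 8 mm high; a round rubber-topped spring pad near the +x end (away from the robot), a white press-down tag near the -x end (towards the robot). Origin: centre of the foot's underside; z up. Which of a, b, c stands left, middle or right, and where, varies. Not to be lifted or shifted.
- pad_c_top (a point): Centre of the top face of the spring pad of mount_c: black rubber disc, 42 mm across, 10 mm thick, on a steel coil over a dark cup. Unpressed it is 50 mm above the foot's underside, at (28, 0) mm in the mount's frame. Moves with the pad.
- pad_c (a joint): How far the pad of mount_c is pressed down (m): 0 at rest, 0.015 against its stop; it springs back when let go. The three springs differ: held 10 mm down, the pads push back with roughly 4 N (softest), 8 N and 13 N, not in this order; at first touch they need about 1 to 4 N.
- tag_c_top (a point): Centre of the flat top of the white tag of mount_c: cap 18 (x) x 30 (y) x 5 mm on a stem in a black guide 24 x 36 mm whose rim is 34 mm above the foot's underside. Raised, the top is 55 mm above the foot's underside, at (-36, 0) mm in the mount's frame. Moves with the tag.
- tag_c (a joint): How far the tag of mount_c is pushed down (m): 0 raised, 0.015 fully down. Moves against about 3 N of friction and stays where it is left.
- spacer: Bystander: loose aluminium spacer, upright, 28 mm across and 42 mm high with a narrower neck, on the mat beyond the mounts. Origin: centre of its underside.
- screwdriver: Bystander: loose screwdriver with a red handle lying on the bench left of the mat (as the robot sees it).
- meter: Bystander: loose black handheld meter 150 x 75 x 32 mm lying on the bench right of the mat. Origin: centre of its underside.
Mind the look-alikes: they are no part of the job. Leave any yellow look-alike of the mount_b alone.

How it is judged:
By the outcome, as a careful person would: the job done as asked, in the order asked, and still so for the second after the job is handed in, with the robot touching nothing.
It also fails if it takes over 45 s, if anything falls off the work surface, if the arm or the gripper's body presses on something with over 40 N, if the wrist force passes 120 N, or if a joint passes its speed limit or range.

## Robot

A 6-joint arm with a two-finger parallel gripper is mounted at the origin on the work surface. World frame = base frame: x ahead of the robot, y to its left, z up, the work surface at z = 0. Lengths are in m, angles in degrees, forces in N, time in s.
With the tool pointing down it reaches from about 0.25 to 0.725 m from the base axis. Payload 9.7 kg.
Tool frame: the origin (TCP) lies midway between the tips of the shut fingers; the grasp point (between the pads) lies bot.hold_point_z behind it (bot.hold_point_z is the distance from the TCP to the grasp point, in m); z points along the fingers, y is the line along which they close (so a half turn about z gives the same grasp; the last joint's range is limited). The gripper opens to 85 mm and grips with 20 to 120 N. Pads are 22 mm wide; open, the fingers measure 114 mm over their backs; the gripper's body (76 mm by 85 mm) begins 54 mm behind the grasp point. The pads swing forward as they close: fully open they stand 13 mm farther back than shut.
Start: joints at [-74.886, 4.979, 10.078, 95.1, 0, 90], TCP at [0.143, -0.531, 0.231] pointing down, gripper open.
Joint ranges: [-179.16, 179.16], [-48.56, 103.87], [-65.8, 70.77], [-126.05, 130.52], [-82.76, 87.17], [-180, 180]. Speed limits (degrees/s): [127.2, 127.2, 147.25, 180, 180, 180].

## Interface

Orientations are given as [roll, pitch, yaw] about the fixed x, y, z axes, in that order (R = Rz(yaw) Ry(pitch) Rx(roll)).
In Python, from workcell import bot, camera, camera_model, ticket gives the robot as it stands.
- The arm moves only by the tool send_rows, never from a script. Its argument "targets" is text: rows parted by semicolons, each of 5 numbers parted by spaces: the shift along the tool's x, y, z in mm, then the turn about the tool's z in degrees, then the closure in counts, from 0 (fully open) to 255 (shut). A call has 1 to 20 rows; each row is the pose to reach, as a shift and turn from the pose commanded when the call began, along the tool's axes at that moment; what a row does not reach only later rows make up. A row lasts 1/8 s, in which the tool goes at most 62.5 mm and 10.7 degrees, less where a joint would pass 70% of its speed; a pose out of reach is approached as far as the arm can. A call with a gripper value outside its range is refused whole. The fingers move at their own pace and stop on an object; "newtons" is the grip in N (left out, the last holds). Time passes only in rows, so rows that repeat a pose let the fingers close. It gives the time, the measured TCP pose, the force, the opening and the grip force at its end, in the units of the state.
- bot.get_obs(): the state, without advancing time (a new reading comes with each control period).
- camera(name): name is "side" or "top" or "wrist"; returns the picture (400x640x3 uint8, blue, green, red); there is no depth.
- camera_model(name): a dict with "K" (3x3 intrinsics, pixels), "pose" (4x4, takes a point from camera to world coordinates); the wrist camera has in their place "T_tool_cam" (4x4, takes a point from camera to tool coordinates, whose origin is the TCP and whose axes are the flange's). Camera axes: x right, y down, z forward; pixel columns grow to the right and rows downward; lengths in m; the calibration is good to about 2 mm. A picture is of the moment at which its call begins: read the wrist's pose just before it. camera_model takes no time and is no camera call.
- ticket.job_done(): hands the job in; it is judged then, once.
The state is a dict: "time": time; "q": joint angles; "qd": joint speeds; "joint_efforts": joint torques, N m; "ee_pos": TCP position; "tcp_rot": TCP orientation; "wrist_force": force on the tool from outside, world axes, zero at the start; "torque": the same for the moment, N m; "opening": finger opening in m; "grasp_force": force on a finger pad.
Only numpy, scipy, OpenCV 4.12 (cv2) and the standard library are available. Lean on these libraries where they do the work, as an engineer would, in place of code of your own. Each camera call takes 0.05 s, during which the arm holds its last target. There are 200 camera calls.

## Working session

There is one attempt and no reset: what is moved stays moved. The work goes in short steps, Python scripts to look and compute and a tool call to move; the robot and the scene stay as the last step left them, time stands still between calls to the robot, and variables do not carry over. Pictures are saved under pics/ and viewed, at most 10 in all, crops included, and the job is handed in when it is done.

Besides the shell and the picture viewer there is one more tool, called after "Request:" by a JSON object that holds its "api" and its "payload", one argument or row to a line. send_rows: Moves the arm, as the interface text tells. Its arguments: {"type":"object","properties":{"targets":{"type":"string"},"newtons":{"type":"number"}},"required":["targets"]}

```bash
mkdir -p pics
python3 - <<'E'
from workcell import bot,camera,camera_model
import cv2
o=bot.get_obs();print(o,bot.hold_point_z)
for n in("top","side"):
    cv2.imwrite(f"pics/{n}0.png",camera(n));m=camera_model(n);print(n,m)
print(camera_model("wrist"))
E
```

```text
{'time': 0.0, 'q': array([-7.48859020e+01,  5.01126368e+00,  1.00336506e+01,  9.50992215e+01,
       -1.38315221e-03,  8.99998982e+01]), 'qd': array([ 0.00794707,  0.00066472, -0.02045605, -0.09342757,  0.01163982,
        0.01041595]), 'joint_efforts': array([ 1.48746716e-03, -5.20401835e+01,  4.64788413e+01,  1.71105325e-02,
        2.27067871e-04,  4.96515895e-06]), 'ee_pos': array([ 0.14334111, -0.53075291,  0.2305743 ]), 'tcp_rot': array([-1.79923165e+02,  1.38301451e-03,  1.51142016e+01]), 'wrist_force': array([-0.27545711,  1.06089801,  0.32533927]), 'torque': array([-0.00874664, -0.02142151, -0.03932376]), 'grasp_force': 0.0, 'opening': 0.08552961323367743} 0.0187
top {'K': array([[465.50494755,   0.        , 322.98329651],
       [  0.        , 465.50494755, 199.0268091 ],
       [  0.        ,   0.        ,   1.        ]]), 'pose': array([[ 5.43065575e-02, -9.75691277e-01,  2.12314222e-01,
         2.56563269e-01],
       [-9.98524089e-01, -5.29231012e-02,  1.21979471e-02,
        -1.72396356e-02],
       [-6.65103467e-04, -2.12663294e-01, -9.77125315e-01,
         1.503337
[... 332 characters left out ...]
      [-0.65272761,  0.47363072, -0.59128725,  1.01808989],
       [ 0.01895796, -0.77002577, -0.63773106,  1.15813631],
       [ 0.        ,  0.        ,  0.        ,  1.        ]])}
{'K': array([[343.62729038,   0.        , 317.40706045],
       [  0.        , 343.62729038, 199.51654845],
       [  0.        ,   0.        ,   1.        ]]), 'T_tool_cam': array([[-5.45862915e-04, -9.50417478e-01, -3.10976398e-01,
         8.01258012e-02],
       [ 9.99999787e-01, -6.29946737e-04,  1.69947272e-04,
         3.78385367e-04],
       [-3.57419425e-04, -3.10976239e-01,  9.50417619e-01,
        -1.43125529e-01],
       [ 0.00000000e+00,  0.00000000e+00,  0.00000000e+00,
         1.00000000e+00]])}
```

View pics/top0.png

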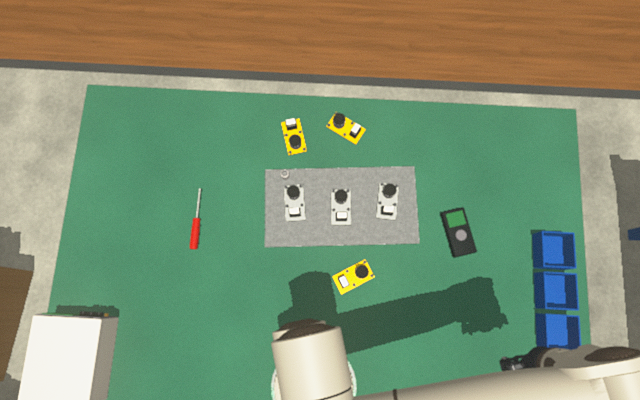

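View pics/side0.png

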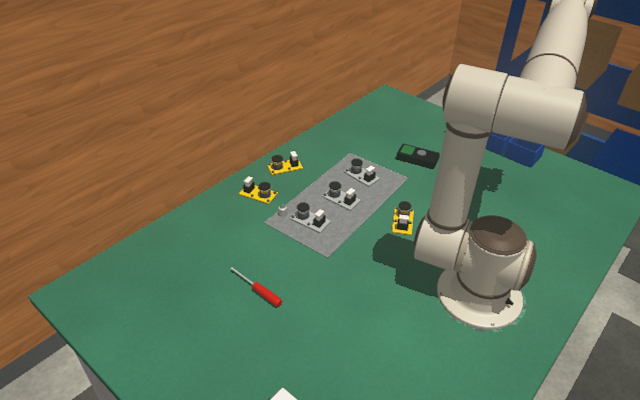

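The top view shows the three grey mounts: pads at about (293,191), (341,196) and (389,190), tags at (295,211), (341,219) and (388,210). The spacer is at (284,174), close to the left pad, and the yellow look-alikes are off the mat. In the side view the tags all stand up.

```bash
cat > h.py <<'E'
import numpy as np,cv2
from workcell import bot,camera,camera_model
from scipy.spatial.transform import Rotation as R
def tool(o):
    T=np.eye(4);T[:3,:3]=R.from_euler('xyz',o['tcp_rot'],degrees=True).as_matrix();T[:3,3]=o['ee_pos'];return T
def cast(K,P,uv,z):
    d=P[:3,:3]@np.linalg.inv(K)@np.array([*uv,1.]);return P[:3,3]+d*(z-P[2,3])/d[2]
def blobs(mask,lo,hi):
    n,l,s,c=cv2.connectedComponentsWithStats(mask.astype(np.uint8))
    return [(c[i],s[i]) for i in range(1,n) if lo<s[i,4]<hi]
def shift(T,p): return (T[:3,:3].T@(np.array(p)-T[:3,3]))*1000
E
python3 - <<'E'
from h import *
im=cv2.imread('pics/top0.png');m=camera_model('top');T=tool(bot.get_obs())
x0,y0=268,168;c=im[y0:244,x0:415].astype(int)
for nm,mask,z in(('pad',c.max(2)<60,.053),('tag',c.min(2)>215,.058)):
    for b,s in blobs(mask,20,600):
        p=cast(m['K'],m['pose'],b+[x0,y0],z);print(nm,b+[x0,y0],s[2:],p.round(4),shift(T,p).round(1))
E
```

```text
tag [295.58992806 204.26618705] [ 15  25 139] [0.5489 0.0866 0.058 ] [ 552.5 -490.1  173.2]
tag [340.32061069 203.90076336] [ 18  18 131] [ 0.5578 -0.0549  0.058 ] [ 524.2 -351.1  173.1]
tag [386.61904762 208.86904762] [ 19  22 168] [ 0.5497 -0.2019  0.058 ] [ 478.  -211.4  172.9]
tag [295.15   214.6875] [19 13 80] [0.5154 0.0857 0.058 ] [ 519.9 -498.   173.2]
tag [340.04494382 218.95505618] [19 13 89] [ 0.5094 -0.0563  0.058 ] [ 477.1 -362.4  173.1]
tag [341.52727273 214.54545455] [10  6 55] [ 0.5238 -0.0603  0.058 ] [ 489.9 -354.8  173.1]
```

Request:
{"api": "send_rows", "payload": {
  "targets": "467 -361 -20 15 255;467 -361 -20 15 255;467 -361 -20 15 255;467 -361 -20 15 255;467 -361 -20 15 255;467 -361 -20 15 255;467 -361 -20 15 255;467 -361 -20 15 255;467 -361 -20 15 255;467 -361 -20 15 255;467 -361 -20 15 255;467 -361 -20 15 255;467 -361 -20 15 255;467 -361 -20 15 255",
  "newtons": 40
}}

```text
time: 1.85
ee_pos: [0.4998, -0.0615, 0.2515]
tcp_rot: [180.0, -0.0, 0.0]
wrist_force: [-0.0, -0.8, -0.4]
opening: -0.0003
grasp_force: 0.0
```

Run:
```python
from h import *
o=bot.get_obs();np.save('T1.npy',tool(o));print(o['time'],o['ee_pos'],o['tcp_rot'],o['opening'],o['wrist_force'])
cv2.imwrite('pics/w1.png',camera('wrist'))
```

```text
1.85 [ 0.49975102 -0.06148486  0.2515188 ] [ 1.79996058e+02 -2.20000330e-02  3.36305273e-02] -0.0002855740175524834 [-0.030795   -0.79059048 -0.39180892]
```

View pics/w1.png

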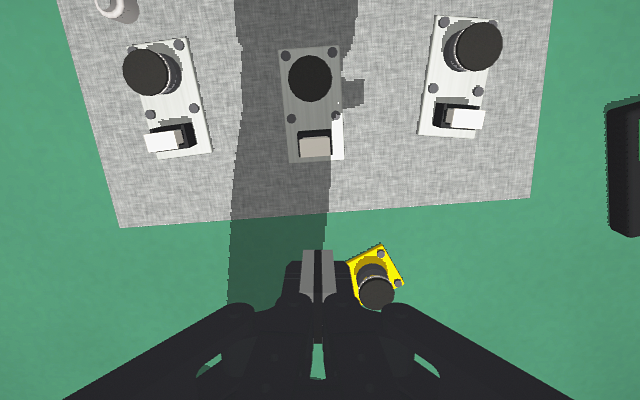

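The wrist view gives the pad tops at about (147,73), (310,78) and (480,46), and the tag tops at (165,141), (315,146) and (465,118). The fingers are shut.

Run:
```python
from h import *
T=np.load('T1.npy');m=camera_model('wrist');P=T@m['T_tool_cam'];K=m['K']
for n,uv,z in [('padL',(147,73),.053),('padM',(310,78),.053),('padR',(480,46),.053),('tagL',(165,141),.058),('tagM',(315,146),.058),('tagR',(465,118),.058)]:
    p=cast(K,P,uv,z);print(n,p.round(4),shift(T,p).round(1))
```

```text
padL [0.5926 0.0972 0.053 ] [  92.8 -158.7  198.5]
padM [ 0.5882 -0.0549  0.053 ] [ 88.3  -6.5 198.6]
padR [ 0.6157 -0.2103  0.053 ] [115.8 148.9 198.6]
tagL [0.53   0.0869 0.058 ] [  30.3 -148.4  193.5]
tagM [ 0.5251 -0.0595  0.058 ] [ 25.3  -2.  193.5]
tagR [ 0.552  -0.2031  0.058 ] [ 52.1 141.6 193.5]
```

Request:
{"api": "send_rows", "payload": {
  "targets": "93 -159 100 0 255;93 -159 150 0 255;93 -159 180 0 255;93 -159 180 0 255;93 -159 180 0 255;93 -159 180 0 255;93 -159 180 0 255"
}}

```text
time: 2.78
ee_pos: [0.5966, 0.0542, 0.0732]
tcp_rot: [-178.1, -0.0, 4.4]
wrist_force: [0.6, -0.0, -0.3]
opening: 0.0001
grasp_force: 0.0
```

Run:
```python
from h import *
o=bot.get_obs();print(o['time'],o['ee_pos'],o['wrist_force'])
cv2.imwrite('pics/w2.png',camera('wrist'))
```

```text
2.775 [0.59655323 0.05420273 0.07315999] [ 0.57087806 -0.04289375 -0.28060162]
```

View pics/w2.png

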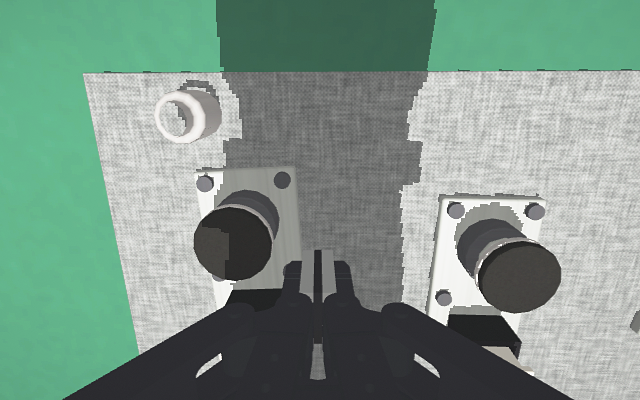

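The arm is lagging and hasn't arrived yet: in the wrist view the left pad is at (233,243), left of the fingers. I'll let it settle first.

Request:
{"api": "send_rows", "payload": {
  "targets": "0 0 0 0 255;0 0 0 0 255;0 0 0 0 255"
}}

```text
time: 3.2
ee_pos: [0.5962, 0.0544, 0.0717]
tcp_rot: [-178.1, 0.0, 4.4]
wrist_force: [0.0, -0.4, -0.0]
opening: 0.0003
grasp_force: 0.0
```

Run:
```python
from h import *
o=bot.get_obs();T=tool(o);print(o['time'],o['ee_pos'],o['tcp_rot'],o['wrist_force'],shift(T,[.5926,.0972,.063]))
```

```text
3.2 [0.59617421 0.05436858 0.07169231] [-1.78103135e+02  3.86115196e-02  4.36670693e+00] [ 0.01651508 -0.35945407 -0.03254045] [ -0.29680632 -42.66794953  10.11038026]
```

Request:
{"api": "send_rows", "payload": {
  "targets": "0 -12 0 2 255;0 -24 0 4 255;0 -36 0 4 255;0 -42 0 4 255;0 -42 0 4 255;0 -42 0 4 255;0 -42 0 4 255;0 -42 0 4 255"
}}

```text
time: 4.2
ee_pos: [0.5955, 0.0587, 0.0727]
tcp_rot: [-176.5, 0.2, 4.0]
wrist_force: [-0.4, 1.3, 0.2]
opening: -0.0002
grasp_force: 0.0
```

Run:
```python
from h import *
o=bot.get_obs();T=tool(o);print(o['time'],o['q'],o['ee_pos'],o['tcp_rot'],o['wrist_force'],shift(T,[.5926,.0972,.053]))
```

```text
4.2 [ 3.95986988e+00  1.16259575e+01 -8.82366204e-02  7.85381175e+01
  3.51800346e+00  1.79940779e+02] [0.59545968 0.05874959 0.0727387 ] [-176.48173812    0.24867747    4.0189802 ] [-0.3564775   1.32650353  0.20489502] [ -0.07210525 -37.27229061  22.06806778]
```

Joint 6 sits at its 180° limit, which caused the lag and a small tilt. I'll turn the tool back by 30°, which the round pads don't mind.

Request:
{"api": "send_rows", "payload": {
  "targets": "0 0 -5 -10 255;0 0 -5 -20 255;0 0 -5 -30 255;0 -12 -5 -30 255;0 -24 -5 -30 255;0 -37 -5 -30 255;0 -37 -5 -30 255;0 -37 -5 -30 255"
}}

```text
time: 5.2
ee_pos: [0.5929, 0.0955, 0.0799]
tcp_rot: [-176.8, -1.5, 34.0]
wrist_force: [0.2, 0.4, -0.7]
opening: -0.0001
grasp_force: 0.0
```

```bash
cat > s.py <<'E'
import sys
from h import *
o=bot.get_obs();T=tool(o);p=[float(a) for a in sys.argv[1:4]]
print(o['time'],o['q'].round(1),o['ee_pos'].round(4),o['tcp_rot'].round(2),o['wrist_force'].round(2),o['torque'].round(2),'shift',shift(T,p).round(1))
E
python3 s.py .5926 .0972 .053
```

```text
5.2 [  7.5  11.6   0.7  79.1   3.5 153.5] [0.5929 0.0955 0.0799] [-176.83   -1.53   33.96] [ 0.24  0.37 -0.66] [-0.08  0.05  0.01] shift [ 0.  -0.1 27. ]
```

Request:
{"api": "send_rows", "payload": {
  "targets": "0 0 12 0 255;0 0 22 0 255;0 0 26 0 255;0 0 28 0 255;0 0 30 0 255;0 0 32 0 255;0 0 32 0 255;0 0 32 0 255"
}}

```text
time: 6.2
ee_pos: [0.5928, 0.0971, 0.0483]
tcp_rot: [-176.9, -1.6, 34.0]
wrist_force: [-1.9, -2.9, 4.3]
opening: -0.0003
grasp_force: 2.4
```

Request:
{"api": "send_rows", "payload": {
  "targets": "0 0 2 0 255;0 0 4 0 255;0 0 6 0 255;0 0 6 0 255;0 0 6 0 255;0 0 6 0 255"
}}

```text
time: 6.95
ee_pos: [0.5929, 0.0973, 0.0427]
tcp_rot: [-176.9, -1.6, 34.0]
wrist_force: [-2.9, -4.2, 8.0]
opening: -0.0
grasp_force: 3.9
```

```bash
python3 s.py .5926 .0972 .043;python3 - <<'E'
from h import *
cv2.imwrite('pics/p1.png',cv2.resize(camera('side')[120:270,230:430],(800,600)))
E
```

```text
6.95 [  7.7  12.3  -2.6  75.    3.5 153.7] [0.5929 0.0973 0.0427] [-176.88   -1.56   33.95] [-2.93 -4.22  8.03] [-0.95  0.53  0.05] shift [-0.3 -0.1 -0.3]
```

View pics/p1.png

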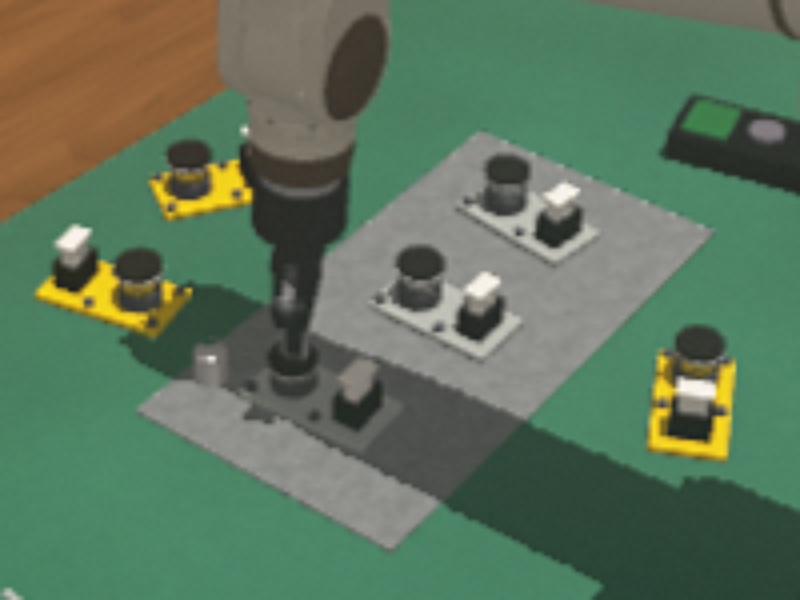

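The pad is pressed about 10 mm and pushes back with 8 N. The side view shows the fingers on the left pad and the other mounts untouched. Next I'll release it and go to the middle one.

Request:
{"api": "send_rows", "payload": {
  "targets": "0 0 -6 0 255;0 0 -12 0 255;0 0 -20 0 255;0 0 -30 0 255;0 0 -30 0 255"
}}

```text
time: 7.62
ee_pos: [0.5934, 0.0959, 0.073]
tcp_rot: [-176.9, -1.6, 34.0]
wrist_force: [-0.7, 0.2, 0.6]
opening: 0.0002
grasp_force: 0.0
```

```bash
python3 s.py .5882 -.0549 .061
```

```text
7.625 [  7.5  11.7   0.   78.3   3.5 153.5] [0.5934 0.0959 0.073 ] [-176.86   -1.62   33.97] [-0.69  0.16  0.57] [-0.13  0.04  0.02] shift [-88.9 122.5   2.7]
```

Request:
{"api": "send_rows", "payload": {
  "targets": "-20 28 -6 0 255;-45 62 -6 0 255;-70 96 -6 0 255;-89 122 -6 0 255;-89 122 -6 0 255;-89 122 2 0 255;-89 122 2 0 255;-89 122 2 0 255"
}}

```text
time: 8.62
ee_pos: [0.5872, -0.0539, 0.0607]
tcp_rot: [-176.8, -1.5, 34.0]
wrist_force: [0.6, -0.1, -0.4]
opening: -0.0
grasp_force: 0.0
```

```bash
python3 s.py .5882 -.0549 .048;python3 s.py .5882 -.0549 .043
```

```text
8.625 [ -6.9  11.4  -1.7  77.8   3.4 139. ] [ 0.5872 -0.0539  0.0607] [-176.81   -1.53   34.04] [ 0.64 -0.15 -0.38] [-0.04  0.01 -0.  ] shift [-0.1  2.1 12.6]
8.625 [ -6.9  11.4  -1.7  77.8   3.4 139. ] [ 0.5872 -0.0539  0.0607] [-176.81   -1.53   34.04] [ 0.64 -0.15 -0.38] [-0.04  0.01 -0.  ] shift [-0.3  2.4 17.6]
```

Request:
{"api": "send_rows", "payload": {
  "targets": "0 1.5 3 0 255;0 1.6 6 0 255;0 1.7 8 0 255;-0.1 1.8 10.5 0 255;-0.2 1.9 12.7 0 255;-0.2 1.9 12.7 0 255;-0.2 1.9 12.7 0 255"
}}

```text
time: 9.5
ee_pos: [0.5881, -0.0556, 0.0483]
tcp_rot: [-176.8, -1.6, 34.0]
wrist_force: [0.0, 1.1, 3.0]
opening: 0.0
grasp_force: 1.2
```

Request:
{"api": "send_rows", "payload": {
  "targets": "0 0.1 2 0 255;-0.1 0.2 4 0 255;-0.2 0.3 5.5 0 255;-0.2 0.3 5.5 0 255;-0.2 0.3 5.5 0 255;-0.2 0.3 5.5 0 255"
}}

```text
time: 10.25
ee_pos: [0.5881, -0.0556, 0.0427]
tcp_rot: [-176.8, -1.6, 34.0]
wrist_force: [-0.3, 0.8, 4.8]
opening: 0.0003
grasp_force: 2.1
```

```bash
python3 s.py .6157 -.2103 .061
```

```text
10.25 [ -7.   11.9  -3.1  75.9   3.4 138.9] [ 0.5881 -0.0556  0.0427] [-176.83   -1.55   33.97] [-0.3   0.76  4.84] [ 0.19 -0.05 -0.  ] shift [-63.  142.4 -28. ]
```

Request:
{"api": "send_rows", "payload": {
  "targets": "0 0 -8 0 255;0 0 -16 0 255;0 0 -30 0 255;-16 36 -35 0 255;-34 76 -35 0 255;-50 112 -35 0 255;-63 142 -35 0 255;-63 142 -35 0 255;-63 142 -28 0 255;-63 142 -28 0 255;-63 142 -28 0 255"
}}

```text
time: 11.62
ee_pos: [0.6154, -0.2091, 0.0611]
tcp_rot: [-176.8, -1.5, 34.0]
wrist_force: [0.3, -0.1, 0.4]
opening: -0.0002
grasp_force: 0.0
```

```bash
python3 s.py .6157 -.2103 .053;python3 s.py .6157 -.2103 .043
```

```text
11.625 [-20.1  20.4   9.3  80.6   3.1 125.8] [ 0.6154 -0.2091  0.0611] [-176.82   -1.54   34.03] [ 0.28 -0.11  0.38] [-0.09 -0.02  0.01] shift [-0.6  1.6  8. ]
11.625 [-20.1  20.4   9.3  80.6   3.1 125.8] [ 0.6154 -0.2091  0.0611] [-176.82   -1.54   34.03] [ 0.28 -0.11  0.38] [-0.09 -0.02  0.01] shift [-0.9  2.1 18. ]
```

Request:
{"api": "send_rows", "payload": {
  "targets": "-0.3 1.2 3 0 255;-0.3 1.3 6 0 255;-0.4 1.4 8 0 255;-0.5 1.5 10.5 0 255;-0.6 1.6 13 0 255;-0.6 1.6 13 0 255;-0.6 1.6 13 0 255"
}}

```text
time: 12.5
ee_pos: [0.6159, -0.2109, 0.0489]
tcp_rot: [-176.9, -1.6, 34.0]
wrist_force: [-1.9, 1.5, 8.6]
opening: 0.0001
grasp_force: 3.9
```

Request:
{"api": "send_rows", "payload": {
  "targets": "0 0.1 2 0 255;-0.1 0.2 4 0 255;-0.2 0.3 5.5 0 255;-0.2 0.3 5.5 0 255;-0.2 0.3 5.5 0 255;-0.2 0.3 5.5 0 255"
}}

```text
time: 13.25
ee_pos: [0.6159, -0.2109, 0.0441]
tcp_rot: [-176.9, -1.6, 34.0]
wrist_force: [-3.6, 1.9, 11.7]
opening: -0.0001
grasp_force: 6.1
```

```bash
python3 s.py .6157 -.2103 .043
```

```text
13.25 [-20.3  20.8   7.9  78.8   3.1 125.7] [ 0.6159 -0.2109  0.0441] [-176.89   -1.61   33.97] [-3.62  1.88 11.74] [0.43 0.85 0.06] shift [ 0.1 -0.6  1.1]
```

The right pad is the stiffest at about 12–13 N, so the middle one is softest. The arm yielded slightly here, so I'll press another 1.5 mm and then release.

Request:
{"api": "send_rows", "payload": {
  "targets": "0 0.1 0.8 0 255;0 0.1 1.5 0 255;0 0.1 1.5 0 255;0 0.1 1.5 0 255"
}}

```text
time: 13.75
ee_pos: [0.616, -0.2109, 0.0428]
tcp_rot: [-176.9, -1.6, 34.0]
wrist_force: [-4.2, 1.8, 13.8]
opening: 0.0005
grasp_force: 6.7
```

Request:
{"api": "send_rows", "payload": {
  "targets": "0 0 -6 0 255;0 0 -12 0 255;0 0 -24 0 255;0 0 -50 0 255;0 0 -70 0 255;0 0 -70 0 255"
}}

```text
time: 14.5
ee_pos: [0.6171, -0.2157, 0.1125]
tcp_rot: [-177.0, -1.6, 34.0]
wrist_force: [0.8, 0.1, 0.4]
opening: -0.0
grasp_force: 0.0
```

```bash
python3 s.py .5251 -.0595 .075
```

```text
14.5 [-20.6  20.2  14.8  86.1   3.1 125.3] [ 0.6171 -0.2157  0.1125] [-176.97   -1.63   33.96] [0.79 0.14 0.44] [-0.03  0.    0.03] shift [   9.8 -178.7   47.3]
```

Request:
{"api": "send_rows", "payload": {
  "targets": "-60 -228 -88 10 255;-60 -228 -88 20 255;-60 -228 -88 30 255;-60 -228 -88 30 255;-60 -228 -88 30 255;-60 -228 -88 30 255;-60 -228 -88 30 255;-60 -228 -88 30 255;-60 -228 -88 30 255;-60 -228 -88 30 255"
}}

```text
time: 15.75
ee_pos: [0.4399, -0.0655, 0.2093]
tcp_rot: [-176.5, 0.3, 4.0]
wrist_force: [0.6, -0.4, -0.2]
opening: -0.0002
grasp_force: 0.0
```

```bash
python3 s.py .5251 -.0595 .065
python3 - <<'E'
from h import *
np.save('T2.npy',tool(bot.get_obs()));cv2.imwrite('pics/w3.png',camera('wrist'))
E
```

```text
15.75 [-10.6  -8.6  -5.7  94.1   3.3 165.4] [ 0.4399 -0.0655  0.2093] [-176.47    0.28    4.01] [ 0.62 -0.41 -0.17] [-0.11 -0.04 -0.02] shift [ 86.1   8.8 143.6]
```

View pics/w3.png

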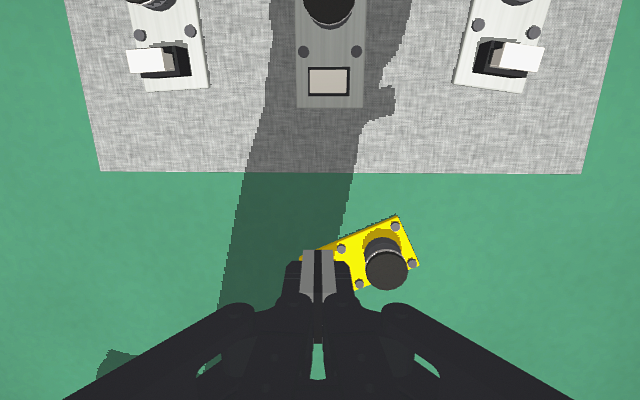

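All three tags are still up, and the middle tag's top is at (328,81).

Run:
```python
from h import *
T=np.load('T2.npy');m=camera_model('wrist');P=T@m['T_tool_cam']
for uv in((328,81),(152,60),(517,58)): print(cast(m['K'],P,uv,.058).round(4))
p=cast(m['K'],P,(328,81),.058);print(shift(T,[*p[:2],.068]))
```

```text
[ 0.5239 -0.0593  0.058 ]
[0.5302 0.0855 0.058 ]
[ 0.5505 -0.2029  0.058 ]
[ 84.83849794   8.32814525 140.63074605]
```

Consistent with the first measurement, and the mounts haven't shifted.

Request:
{"api": "send_rows", "payload": {
  "targets": "40 4 40 0 255;85 8 80 0 255;85 8 115 0 255;85 8 135 0 255;85 8 140 0 255;85 8 140 0 255;85 8 140 0 255"
}}

```text
time: 16.68
ee_pos: [0.5246, -0.059, 0.0703]
tcp_rot: [-176.5, 0.1, 4.0]
wrist_force: [0.5, 0.9, 0.4]
opening: -0.0004
grasp_force: 0.0
```

```bash
python3 s.py .5243 -.0593 .058;python3 s.py .5243 -.0593 .042
```

```text
16.675 [ -8.2   2.8 -10.1  78.    3.4 167.7] [ 0.5246 -0.059   0.0703] [-1.7651e+02  1.5000e-01  4.0200e+00] [0.51 0.9  0.43] [-0.1  -0.02 -0.01] shift [-0.2  1.  12.2]
16.675 [ -8.2   2.8 -10.1  78.    3.4 167.7] [ 0.5246 -0.059   0.0703] [-1.7651e+02  1.5000e-01  4.0200e+00] [0.51 0.9  0.43] [-0.1  -0.02 -0.01] shift [-0.2  2.  28.2]
```

Request:
{"api": "send_rows", "payload": {
  "targets": "0 0.6 6 0 255;0 0.8 10 0 255;0 1 13 0 255;0 1.2 16 0 255;0 1.4 19 0 255;0 1.6 22 0 255;0 1.8 25 0 255;0 1.9 27 0 255;0 1.9 27 0 255;0 1.9 27 0 255"
}}

```text
time: 17.92
ee_pos: [0.5241, -0.0592, 0.0431]
tcp_rot: [-176.5, 0.2, 4.0]
wrist_force: [-3.1, 0.7, 14.1]
opening: -0.0001
grasp_force: 6.6
```

Request:
{"api": "send_rows", "payload": {
  "targets": "0 0 1 0 255;0 0.1 2 0 255;0 0.1 2 0 255;0 0.1 2 0 255"
}}

```text
time: 18.42
ee_pos: [0.5242, -0.0592, 0.0428]
tcp_rot: [-176.5, 0.1, 4.0]
wrist_force: [-10.0, 0.1, 27.8]
opening: 0.0002
grasp_force: 13.7
```

The force climbed to 28 N with no further travel, so the tag is on its stop. Next: retract and check.

Request:
{"api": "send_rows", "payload": {
  "targets": "0 0 -4 0 255;0 0 -12 0 255;0 0 -30 0 255;-20 0 -70 0 255;-60 0 -120 0 255;-90 0 -160 0 255;-90 0 -160 0 255;-90 0 -160 0 255"
}}

```text
time: 19.42
ee_pos: [0.4357, -0.0752, 0.2002]
tcp_rot: [-176.5, 0.2, 4.0]
wrist_force: [-0.1, 0.3, -0.2]
opening: 0.0001
grasp_force: 0.0
```

Run:
```python
from h import *
print(bot.get_obs()['time'])
a=cv2.resize(camera('side')[120:270,230:430],(800,600))
cv2.imwrite('pics/end.png',np.vstack([cv2.resize(a,(400,300)),cv2.resize(camera('wrist'),(400,250))]))
```

```text
19.425
```

View pics/end.png

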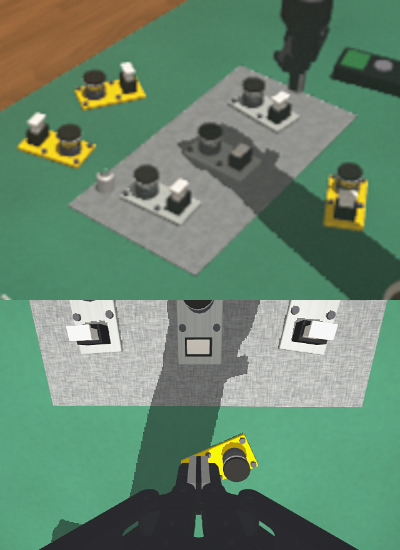

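The middle tag at (240,152) is down, and the left and right tags are up. The pads have sprung back and nothing else has moved.

```bash
python3 -c "
from workcell import ticket
print(ticket.job_done())"
```

```text
the job is handed in; nothing more can be done
None
```

I pressed all three pads about 10 mm in order, left to right (about 8, 5 and 14 N), then pushed the tag fully down on the softest mount, the middle one; the other two tags are still up, no mount visibly moved, and the job was handed in at about 19.5 s.

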